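Sort the press clamping parts back into their bins

TASK

The fly press has been stripped down: sort its five loose steel clamping parts (two T-nuts, a flange nut, a strap clamp and a step block) into the blue bins, each into the bin that already holds its own kind. Lay each one gently, without dropping it, base down and flat on the clear floor of its bin in front of the stock. Leave the finished shears lying where they are.

Things in the scene. Friction and masses are not known exactly. Their poses are not given: they have to be found in the camera images.
- t_nut_a: Loose T-nut, plain steel, one of two alike: square base 30 x 30 mm, 11 mm high, with a neck 30 mm (x) by 18 mm (y) on it, 28 mm high in all, dark threaded hole in the top. Its two end faces (+x and -x, 30 mm apart) are flat over the full height. Stands on its base. Origin: centre of the underside. About 0.14 kg.
- t_nut_b: Loose T-nut, plain steel, one of two alike: square base 30 x 30 mm, 11 mm high, with a neck 30 mm (x) by 18 mm (y) on it, 28 mm high in all, dark threaded hole in the top. Its two end faces (+x and -x, 30 mm apart) are flat over the full height. Stands on its base. Origin: centre of the underside. About 0.14 kg.
- flange_nut: Loose flange nut, plain steel: hexagon 24 mm across flats standing on a round flange 35 mm in diameter and 6 mm thick, 24 mm high in all, dark hole in the top. One pair of flats faces +x and -x, the others every 60 degrees. Stands on its flange. Origin: centre of the underside. About 0.09 kg.
- strap: Loose strap clamp, plain steel: flat bar 75 mm (x) by 28 mm (y) by 14 mm high, with a long slot 12 mm wide and 41 mm long through its middle. Lies flat. Origin: centre of the underside. About 0.19 kg.
- step_block: Loose step block, plain steel: a stair of six 10 mm steps, 60 mm long (x), 30 mm wide (y), rising from 10 mm high at its -x end to 40 mm at its +x end in steps of 6 mm. Stands on its flat base. Origin: centre of the underside; the centre of mass is 7 mm from it towards +x. About 0.34 kg.
- bin_t_nuts: Blue bin, fixed; five T-nuts on its floor at the back (fixed, up to 31 mm above the bench, x over +15). The four bins differ only in stock. 180 (x) by 110 mm (y); floor and walls 3 mm thick; back (+x) and rear 120 mm of sides 65 mm high, sides sloping to a 30 mm front lip (-x, facing the robot). Origin: centre of underside; z up. Clear floor: x -87 to +12, y -52 to +52 mm.
- bin_flange_nuts: Blue bin, fixed; four flange nuts on its floor at the back (fixed, up to 27 mm above the bench, x over +15). The four bins differ only in stock. 180 (x) by 110 mm (y); floor and walls 3 mm thick; back (+x) and rear 120 mm of sides 65 mm high, sides sloping to a 30 mm front lip (-x, facing the robot). Origin: centre of underside; z up. Clear floor: x -87 to +12, y -52 to +52 mm.
- bin_straps: Blue bin, fixed; three strap clamps on its floor at the back (fixed, up to 32 mm above the bench, x over +15). The four bins differ only in stock. 180 (x) by 110 mm (y); floor and walls 3 mm thick; back (+x) and rear 120 mm of sides 65 mm high, sides sloping to a 30 mm front lip (-x, facing the robot). Origin: centre of underside; z up. Clear floor: x -87 to +12, y -52 to +52 mm.
- bin_step_blocks: Blue bin, fixed; two step blocks on its floor at the back (fixed, up to 43 mm above the bench, x over +15). The four bins differ only in stock. 180 (x) by 110 mm (y); floor and walls 3 mm thick; back (+x) and rear 120 mm of sides 65 mm high, sides sloping to a 30 mm front lip (-x, facing the robot). Origin: centre of underside; z up. Clear floor: x -87 to +12, y -52 to +52 mm.
- shears: Finished pair of shears, closed, lying flat on the bench on the left, beside the bins: about 205 mm long (x; blade tips at +x, black bows at -x), 80 mm across the bows, 11 mm high. Loose, not part of the sorting. Origin: near the pivot screw, at the underside.

How it is judged:
By the outcome, as a careful person would: the job done as asked, in the order asked, and still so for the second after the job is handed in, with the robot touching nothing.
It also fails if it takes over 104 s, if anything falls off the work surface, if the arm or the gripper's body presses on something with over 40 N, if the wrist force passes 120 N, or if a joint passes its speed limit or range.

ROBOT

A 6-joint arm with a two-finger parallel gripper is mounted at the origin on the work surface. World frame = base frame: x ahead of the robot, y to its left, z up, the work surface at z = 0. Lengths are in m, angles in rad, forces in N, time in s.
With the tool pointing down it reaches from about 0.325 to 0.775 m from the base axis. Payload 5.5 kg.
Tool frame: the origin (TCP) lies at the very end of the fingers, on their centre line; the grasp point (between the pads) lies 19 mm behind it; y points along the fingers, z is the direction in which the jaws open and shut, and the axes are right-handed (so a half turn about y gives the same grasp; the last joint's range is limited). The gripper opens to 85 mm and grips with 20 to 120 N. Pads are 22 mm wide; open, the fingers measure 114 mm over their backs; the gripper's body (76 mm by 85 mm) begins 54 mm behind the grasp point. The pads swing forward as they close: fully open they stand 13 mm farther back than shut.
Start: joints at [1.093, 0.091, 1.231, -0, 1.82, -0.057], TCP at [0.245, 0.548, 0.208] pointing down, gripper open.
Joint ranges: [-2.87, 2.87], [-0.86, 2.18], [0.17, 2.46], [-1.51, 4.65], [0.06, 2.69], [-2.65, 2.65]. Speed limits (rad/s): [2.57, 2.57, 3.01, 3.14, 3.14, 3.14].

INTERFACE

Orientations are given as a unit quaternion [x, y, z, w].
In Python, from plant import reach, servo_line, movej, set_gripper, sleep, inverse_kinematics, get_obs, capture, get_calibration, Unreachable, sign_off, recognise, spot_point gives the robot as it stands. The module is installed in compiled form; this text tells all that it offers. Calls block until the motion is done:
- reach(position, orientation): joint-space move of the TCP to a pose.
- servo_line(position, ori=None, vel=0.15): straight line of the TCP; ori=None keeps the orientation; vel is the mean speed in m/s.
- movej(angles): joint-space move.
- set_gripper(opening, force=None): finger opening in m; force is the grip in N (None keeps the last); returns when the fingers have stopped.
- sleep(seconds).
- inverse_kinematics(position, orientation): joint angles nearest the present ones, or None.
- get_obs(): the state.
- capture(name): name is "side" or "top" or "wrist"; returns the picture (420x560x3 uint8, red, green, blue); there is no depth.
- get_calibration(name): a dict with "camera_matrix" (3x3 intrinsics, pixels), "rvec" (rotation vector, rad) and "tvec" (3), from world to camera coordinates, as OpenCV has them; the wrist camera has in their place "mount" (4x4, takes a point from camera to tool coordinates, whose origin is the TCP and whose axes are the tool frame's). Camera axes: x right, y down, z forward; pixel columns grow to the right and rows downward; lengths in m; the calibration is good to about 2 mm. A picture is of the moment at which its call begins: read the wrist's pose just before it. get_calibration takes no time and is no camera call.
A pose or a line that the arm cannot do raises Unreachable and nothing moves.
- sign_off(): hands the job in, once; it reports no verdict.
Trained networks look in the newest picture that a camera, given by its name, has taken for a name from the list of things; names that differ only in an ending like _2 or _b are one class to them, and where a whole thing is asked for, a point or a joint stands for the part that bears it (a point fixed in the world has none). Each returns a list of dicts, best first, with "conf" (0 to 1); they miss things now and then, are a little off and sometimes report something else, mostly with a low value. They report only what shows in the picture. A call takes as long as a camera call.
- recognise(camera, query): "at" ([x, y, z] in m, in world coordinates, good to about 4 mm: the middle of the surface that is visible of it).
- spot_point(camera, query): "at" ([x, y, z] in m, in world coordinates, good to about 4 mm: a listed point, or the origin of a listed thing).
The state is a dict: "t": time; "q": joint angles; "qvel": joint speeds; "joint_efforts": joint torques, N m; "tcp_pos": TCP position; "tcp_rot": TCP orientation; "contact_force": force on the tool from outside, world axes, zero at the start; "ft_torque": the same for the moment, N m; "gripper_width": finger opening in m.
Only numpy, scipy, OpenCV 4.12 (cv2) and the standard library are available. Lean on these libraries where they do the work, as an engineer would, in place of code of your own. Each camera call takes 0.05 s, during which the arm holds its last target. There are 200 camera calls.

## Working session

There is one attempt and no reset: what is moved stays moved. The work goes in short steps, each a Python script; the robot and the scene stay as the last script left them, time stands still between calls to the robot, and variables do not carry over. Pictures are saved under pics/ and viewed, about 12 in all and at most 16, crops included, and the job is handed in when it is done.

```bash
mkdir -p pics; ls; python3 - <<'E'
from plant import *
import cv2,numpy as np
for c in("top","side"):
    im=capture(c); cv2.imwrite(f"pics/{c}0.png",im[:,:,::-1])
    k=get_calibration(c); print(c,np.round(k["camera_matrix"],1).tolist(),k["rvec"],k["tvec"])
    for n in "t_nut_a flange_nut strap step_block bin_t_nuts bin_flange_nuts bin_straps bin_step_blocks shears".split():
        print(n,[(np.round(d["at"],3).tolist(),round(d["conf"],2)) for d in spot_point(c,n)])
o=get_obs();print(o["t"],o["tcp_rot"],get_calibration("wrist"))
E
```

```text
pics
top [[485.9, 0.0, 280.1], [0.0, 485.9, 214.5], [0.0, 0.0, 1.0]] [ 2.09957291 -2.09514602  0.23547322] [0.00592133 0.53979524 1.13055597]
t_nut_a [([0.641, 0.069, -0.001], 0.53), ([0.434, -0.19, 0.001], 0.52), ([0.426, -0.351, 0.004], 0.51), ([0.638, 0.226, 0.002], 0.42)]
flange_nut [([0.442, 0.074, 0.002], 0.45)]
strap [([0.426, 0.198, 0.001], 0.6)]
step_block [([0.45, -0.059, -0.002], 0.72)]
bin_t_nuts [([0.647, -0.215, -0.002], 0.68)]
bin_flange_nuts [([0.629, -0.071, 0.002], 0.92), ([0.643, 0.07, 0.002], 0.73)]
bin_straps [([0.643, 0.072, 0.002], 0.8)]
bin_step_blocks [([0.641, 0.225, 0.005], 0.74)]
shears [([0.591, 0.395, -0.001], 0.55)]
side [[382.7, 0.0, 279.8], [0.0, 382.7, 213.8], [0.0, 0.0, 1.0]] [ 2.43102229 -0.32426169  0.13551093] [-0.49076207  0.13845573  0.86148632]
t_nut_a [([0.422, -0.357, -0.003], 0.73), ([0.431, -0.194, 0.004], 0.52)]
flange_nut [([0.446, 0.075, -0.001], 0.59)]
strap [([0.431, 0.195, -0.001], 0.69), ([0.648, -0.217, 0.0], 0.3)]
step_block [([0.445, -0.057, 0.006], 0.82)]
bin_t_nuts [([0.649, -0.214, 0.002], 0.9)]
bin_flange_nuts [([0.634, -0.067, 0.002], 0.94), ([0.424, -0.356, -0.0], 0.38)]
bin_straps [([0.634, 0.071, -0.003], 0.8)]
bin_step_blocks [([0.638, 0.223, -0.002], 0.76)]
shears [([0.587, 0.391, 0.001], 0.68)]
1.0 [ 0.6915094  -0.14769622  0.14770264 -0.69150887] {'camera_matrix': array([[297.36484692,   0.        , 278.80449466],
       [  0.        , 297.36484692, 207.20296911],
       [  0.        ,   0.        ,   1.        ]]), 'mount': array([[ 1.39512992e-04,  9.48693239e-01,  3.16197909e-01,
        -8.17639096e-02],
       [-6.07905282e-04, -3.16197774e-01,  9.48693100e-01,
        -1.66016174e-01],
       [ 9.99999805e-01, -3.24573392e-04,  5.32601934e-04,
        -4.11780575e-04],
       [ 0.00000000e+00,  0.00000000e+00,  0.00000000e+00,
         1.00000000e+00]])}
```

View pics/top0.png

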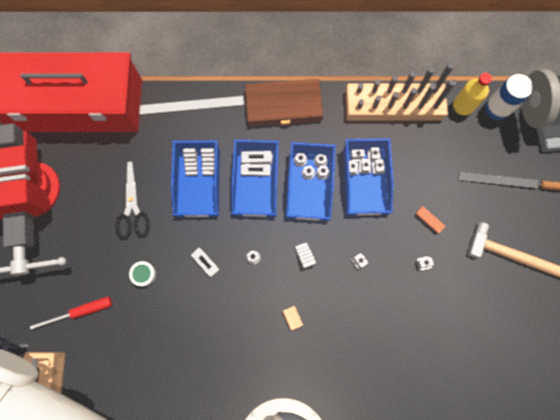

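View pics/side0.png

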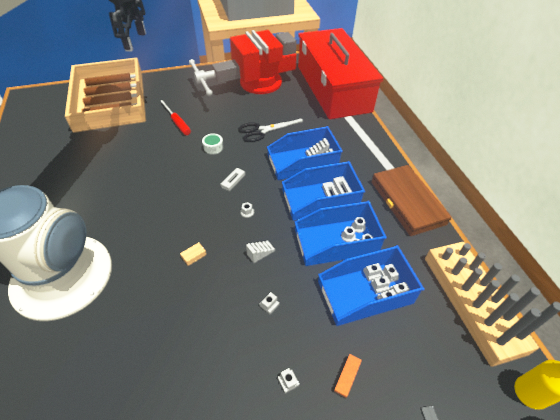

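The network's layout agrees with both pictures. In the top view the bins run left to right as step blocks (195,178), straps (255,178), flange nuts (311,182) and T-nuts (369,176). The loose parts lie at strap (205,262), flange nut (253,257), step block (305,255) and T-nuts (360,261) and (425,263). Next I take wrist close-ups and fit silhouettes for exact poses.

```bash
cat > h.py <<'E'
from plant import *
import numpy as np, cv2
from scipy.spatial.transform import Rotation as R
from scipy.optimize import minimize
def ori(phi):  # tool y down, jaws (z) along heading phi
    z=np.array([np.cos(phi),np.sin(phi),0]); y=np.array([0,0,-1.]); return R.from_matrix(np.c_[np.cross(y,z),y,z]).as_quat()
def wristcam():
    o=get_obs(); k=get_calibration("wrist"); T=np.eye(4); T[:3,:3]=R.from_quat(o["tcp_rot"]).as_matrix(); T[:3,3]=o["tcp_pos"]
    M=np.linalg.inv(T@k["mount"]); return k["camera_matrix"],M[:3,:3],M[:3,3]
def fixedcam(c):
    k=get_calibration(c); return k["camera_matrix"],cv2.Rodrigues(np.array(k["rvec"]))[0],np.array(k["tvec"]).ravel()
def proj(cam,P): 
    q=(cam[1]@np.atleast_2d(P).T).T+cam[2]; q=(cam[0]@q.T).T; return q[:,:2]/q[:,2:]
def box(x0,x1,y0,y1,z0,z1): return np.array([[x,y,z] for x in(x0,x1) for y in(y0,y1) for z in(z0,z1)])
a=np.arange(0,2*np.pi,np.pi/12); b=np.arange(6)*np.pi/3+np.pi/6
MODEL={"t_nut":np.r_[box(-15,15,-15,15,0,11),box(-15,15,-9,9,11,28)],
"flange":np.r_[np.c_[17.5*np.cos(a),17.5*np.sin(a),0*a],np.c_[17.5*np.cos(a),17.5*np.sin(a),0*a+6],np.c_[13.86*np.cos(b),13.86*np.sin(b),0*b+24]],
"strap":box(-37.5,37.5,-14,14,0,14),
"step":np.r_[box(-30,30,-15,15,0,10),box(20,30,-15,15,10,40),box(-30,-20,-15,15,0,10)],
"bin":np.r_[box(-90,90,-55,55,0,30),box(-30,90,-55,55,30,65)]}
def place(m,p):
    c,s=np.cos(p[2]),np.sin(p[2]); V=MODEL[m]/1000; return np.c_[c*V[:,0]-s*V[:,1]+p[0],s*V[:,0]+c*V[:,1]+p[1],V[:,2]]
def fit(cam,mask,m,xy,yaws):
    """mask bool; takes the component nearest xy; returns best (x,y,yaw), IoU, per-start IoU"""
    n,l,st,ce=cv2.connectedComponentsWithStats(mask.astype(np.uint8))
    u=proj(cam,[*xy,.01])[0]; ok=[i for i in range(1,n) if st[i,4]>40]
    i=min(ok,key=lambda i:np.hypot(*(ce[i]-u))); pts=np.argwhere(l==i)[:,::-1]
    H=cv2.convexHull(pts.astype(np.float32)); A=cv2.contourArea(H)
    def f(d,p0):
        p=[p0[0]+d[0]*.01,p0[1]+d[1]*.01,p0[2]+d[2]*.2]
        h=cv2.convexHull(proj(cam,place(m,p)).astype(np.float32)); I=cv2.intersectConvexConvex(H,h)[0]
        return -I/(A+cv2.contourArea(h)-I)
    res=[]
    for y in yaws:
        p0=[*xy,y]; r=minimize(f,[0,0,0],args=(p0,),method="Nelder-Mead",options=dict(initial_simplex=[[-.4,-.4,-.5],[.6,-.2,-.2],[-.2,.6,.2],[0,0,.9]],maxiter=300,xatol=1e-3,fatol=1e-5))
        res.append((-r.fun,np.array([p0[0]+r.x[0]*.01,p0[1]+r.x[1]*.01,p0[2]+r.x[2]*.2])))
    return sorted(res,key=lambda t:-t[0])
E
cat > look.py <<'E'
from h import *
import pickle
im=cv2.imread("pics/top0.png")[:,:,::-1].astype(int); cam=fixedcam("top")
blue=(im[:,:,2]>90)&(im[:,:,2]-im[:,:,0]>60)
blue=cv2.morphologyEx(blue.astype(np.uint8),cv2.MORPH_CLOSE,np.ones((3,3)))
D={}
for n,xy in dict(bt=(.648,-.215),bf=(.632,-.069),bs=(.640,.071),bk=(.640,.224)).items():
    r=fit(cam,blue,"bin",xy,[-.1,.1]); D[n]=r[0][1]; print(n,round(r[0][0],3),r[0][1].round(4))
views=[(.13,[("strap","strap",(.429,.197)),("fl","flange",(.444,.075))]),(-.12,[("step","step",(.447,-.058)),("ta","t_nut",(.431,-.192))]),(-.35,[("tb","t_nut",(.424,-.354))])]
for j,(y,L) in enumerate(views):
    reach([.48,y,.15],ori(np.pi/2)); sleep(.2); cam=wristcam(); im=capture("wrist"); cv2.imwrite(f"pics/w{j}.png",im[:,:,::-1])
    g=cv2.cvtColor(im,cv2.COLOR_RGB2HSV).astype(int); mask=(g[:,:,2]>95)&(g[:,:,1]<70)
    for n,m,xy in L:
        r=fit(cam,mask,m,xy,np.arange(0,2*np.pi,np.pi/4)); D[n]=r[0][1]; D[n+"_all"]=r
        print(n,[(round(s,3),p.round(4).tolist()) for s,p in r[:5]])
        h=cv2.convexHull(proj(cam,place(m,r[0][1])).astype(np.float32)); im=im.copy(); cv2.polylines(im,[h.astype(np.int32)],True,(255,0,0),1)
    cv2.imwrite(f"pics/f{j}.png",im[:,:,::-1])
pickle.dump(D,open("D.pkl","wb")); print(get_obs()["t"])
A=[cv2.imread(f"pics/f{j}.png")[:260] for j in range(3)]; cv2.imwrite("pics/m.png",cv2.resize(np.vstack(A),None,fx=.77,fy=.77))
E
python3 look.py
```

```text
bt 0.978 [ 0.6476 -0.2184  0.0227]
bf 0.962 [ 0.6351 -0.0697 -0.0603]
bs 0.972 [ 0.6442  0.0726 -0.0423]
bk 0.984 [0.6428 0.2257 0.0172]
strap [(np.float64(0.0), [0.425, 0.193, -0.1]), (np.float64(0.0), [0.425, 0.193, 0.6854]), (np.float64(0.0), [0.425, 0.193, 1.4708]), (np.float64(0.0), [0.425, 0.193, 2.2562]), (np.float64(0.0), [0.425, 0.193, 3.0416])]
fl [(np.float64(0.01), [0.3255, -0.0938, 7.0345]), (np.float64(0.01), [0.3255, -0.0938, 10.1761]), (np.float64(0.01), [0.3255, -0.0938, -2.3906]), (np.float64(0.01), [0.3255, -0.0938, 0.751]), (np.float64(0.01), [0.3251, -0.0948, 0.2069])]
step [(np.float64(0.0), [0.443, -0.062, -0.1]), (np.float64(0.0), [0.443, -0.062, 0.6854]), (np.float64(0.0), [0.443, -0.062, 1.4708]), (np.float64(0.0), [0.443, -0.062, 2.2562]), (np.float64(0.0), [0.443, -0.062, 3.0416])]
ta [(np.float64(0.012), [0.3294, -0.3386, 2.1047]), (np.float64(0.012), [0.3294, -0.3386, 5.2463]), (np.float64(0.012), [0.3294, -0.3387, -7.32]), (np.float64(0.012), [0.3294, -0.3387, -4.1784]), (np.float64(0.011), [0.324, -0.3358, 1.573])]
tb [(np.float64(0.012), [0.3302, -0.1269, 2.7641]), (np.float64(0.012), [0.3302, -0.1269, 5.9057]), (np.float64(0.012), [0.3302, -0.1269, -0.3786]), (np.float64(0.012), [0.3302, -0.1269, 2.763]), (np.float64(0.012), [0.3298, -0.5689, 2.106])]
5.4083
```

View pics/m.png

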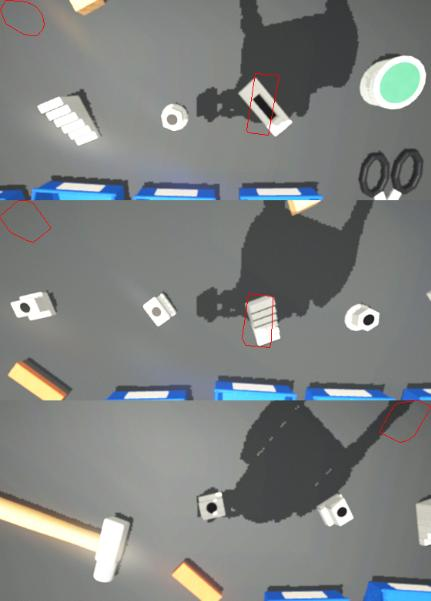

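The composite of the three wrist views shows all the parts clearly. My threshold caught the bench as well, so I refit offline with a higher one.

```bash
sed -i 's/^    reach.*$/    o=dict(tcp_pos=[.48,y,.15],tcp_rot=ori(np.pi\/2)); import h; h.get_obs=lambda:o; cam=wristcam(); im=cv2.imread(f"pics\/w{j}.png")[:,:,::-1]/; s/(g\[:,:,2\]>95)&(g\[:,:,1\]<70)/g[:,:,2]>150; mask[250:]=0/; s/np.round/np.round/; s/for s,p in r\[:5\]/for s,p in r[:6]/; s/round(s,3)/round(float(s),3)/' look.py
cat >> look.py <<'E'
C=[]
for j,(y,L) in enumerate(views):
    o=dict(tcp_pos=[.48,y,.15],tcp_rot=ori(np.pi/2)); cam=wristcam(); im=cv2.resize(cv2.imread(f"pics/w{j}.png"),None,fx=4,fy=4,interpolation=cv2.INTER_CUBIC)
    for n,m,xy in L:
        p=D[n]; h_=cv2.convexHull(proj(cam,place(m,p)).astype(np.float32))*4; cv2.polylines(im,[h_.astype(np.int32)],True,(0,0,255),1)
        e=proj(cam,[[p[0],p[1],.02],[p[0]+.03*np.cos(p[2]),p[1]+.03*np.sin(p[2]),.02]])*4; cv2.arrowedLine(im,*[tuple(map(int,q)) for q in e],(0,200,0),2)
        u,v=map(int,e[0]); C.append(cv2.copyMakeBorder(im[max(v-130,0):v+130,u-130:u+130],0,0,0,4,cv2.BORDER_CONSTANT)[:250])
C=[cv2.resize(c,(264,264)) for c in C]+[np.zeros((264,264,3),np.uint8)]
cv2.imwrite("pics/m2.png",np.vstack([np.hstack(C[:3]),np.hstack(C[3:])]))
E
python3 look.py
```

```text
bt 0.978 [ 0.6476 -0.2184  0.0227]
bf 0.962 [ 0.6351 -0.0697 -0.0603]
bs 0.972 [ 0.6442  0.0726 -0.0423]
bk 0.984 [0.6428 0.2257 0.0172]
strap [(0.963, [0.4289, 0.1965, 3.8841]), (0.963, [0.4289, 0.1965, 7.0257]), (0.963, [0.4289, 0.1965, 0.7426]), (0.963, [0.4289, 0.1965, 3.8842]), (0.963, [0.4289, 0.1965, 0.7425]), (0.963, [0.4289, 0.1965, 3.8841])]
fl [(0.928, [0.4419, 0.0751, 2.5127]), (0.928, [0.4419, 0.0751, 5.6543]), (0.928, [0.4419, 0.0751, 1.4656]), (0.928, [0.4419, 0.0751, 4.6072]), (0.927, [0.4421, 0.0753, 0.8872]), (0.927, [0.4421, 0.0753, 4.0288])]
step [(0.968, [0.4466, -0.0556, 3.4884]), (0.968, [0.4466, -0.0556, 3.4885]), (0.968, [0.4466, -0.0556, 3.4885]), (0.968, [0.4466, -0.0556, 3.4885]), (0.821, [0.44, -0.0569, 0.1466]), (0.821, [0.44, -0.0569, 0.1463])]
ta [(0.918, [0.4312, -0.1932, 0.5957]), (0.918, [0.4312, -0.1932, 3.7373]), (0.918, [0.4312, -0.1932, 0.5953]), (0.918, [0.4312, -0.1932, 3.7369]), (0.821, [0.4309, -0.192, 2.2569]), (0.821, [0.4309, -0.192, 5.3985])]
tb [(0.0, [0.42, -0.358, -0.1]), (0.0, [0.42, -0.358, 0.6854]), (0.0, [0.42, -0.358, 1.4708]), (0.0, [0.42, -0.358, 2.2562]), (0.0, [0.42, -0.358, 3.0416]), (0.0, [0.42, -0.358, 3.827])]
5.4083
```

View pics/m2.png

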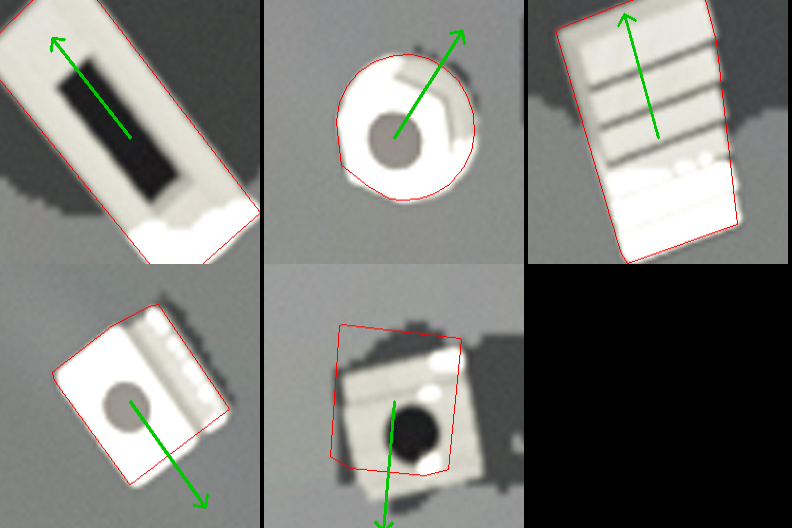

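The strap, step block and T-nut a fit well. In the step crop the visible side face widens upward in the picture, which puts the tall end toward the robot. T-nut b's fit failed and the hexagon's yaw is ambiguous, so I resolve those two.

```bash
cat > look2.py <<'E'
import h; from h import *
import pickle
D=pickle.load(open("D.pkl","rb")); C=[]
def view(j,y):
    o=dict(tcp_pos=[.48,y,.15],tcp_rot=ori(np.pi/2)); h.get_obs=lambda:o; return wristcam(),cv2.imread(f"pics/w{j}.png")
for j,y in((1,-.12),(2,-.35)):
    cam,im=view(j,y); 
    for th in(130,150,170):
        r=fit(cam,(im.max(2)>th)&(np.arange(420)[:,None]<290),"t_nut",(.424,-.354),[0,.6,1.57,2.2]); print(j,th,[(round(float(s),3),p.round(4).tolist()) for s,p in r[:3]])
    D["tb"]=r[0][1]
    S=cv2.resize(im,None,fx=6,fy=6,interpolation=cv2.INTER_CUBIC); 
    cv2.polylines(S,[(cv2.convexHull(proj(cam,place("t_nut",r[0][1])).astype(np.float32))*6).astype(np.int32)],True,(0,0,255),1)
    u,v=map(int,6*proj(cam,[.424,-.354,.02])[0]); C.append(S[v-190:v+190,max(u-190,0):][:,:380])
for j,y in((0,.13),(1,-.12)):
    cam,im=view(j,y); S=cv2.resize(im,None,fx=6,fy=6,interpolation=cv2.INTER_CUBIC); S=(255*(S/255.)**2.5).astype(np.uint8)
    c=np.array([.4419,.0751]);
    for yaw,col in((.418,(0,0,255)),(.887,(0,200,0))):
        a=b+yaw; P=np.c_[c[0]+.01386*np.cos(a),c[1]+.01386*np.sin(a),0*a+.024]
        if j==1 or col[2]: cv2.polylines(S,[(6*proj(cam,P)).astype(np.int32)],True,col,1)
    u,v=map(int,6*proj(cam,[*c,.02])[0]); C.append(S[v-190:v+190,max(u-190,0):][:,:380])
C=[cv2.resize(c,(300,300)) for c in C]; cv2.imwrite("pics/m3.png",np.vstack([np.hstack(C[:2]),np.hstack(C[2:])])); pickle.dump(D,open("D.pkl","wb"))
E
python3 look2.py
```

```text
1 130 [(0.331, [0.4327, -0.3629, 2.5734]), (0.331, [0.4327, -0.3629, -0.5681]), (0.33, [0.4336, -0.3608, 0.8674])]
1 150 [(0.951, [0.4262, -0.3547, 1.7919]), (0.951, [0.4262, -0.3547, 1.7915]), (0.874, [0.427, -0.3543, 0.2406])]
1 170 [(0.948, [0.4262, -0.3547, 1.8006]), (0.948, [0.4262, -0.3547, 1.8003]), (0.873, [0.4271, -0.3551, 0.2218])]
2 130 [(0.017, [0.3232, -0.5179, 1.5708]), (0.013, [0.3292, -0.2973, 2.9447]), (0.013, [0.3292, -0.2973, 2.9456])]
2 150 [(0.0, [0.42, -0.358, -0.1]), (0.0, [0.42, -0.358, 0.5]), (0.0, [0.42, -0.358, 1.47])]
2 170 [(0.96, [0.4262, -0.3539, 1.7845]), (0.96, [0.4262, -0.3539, 1.7845]), (0.911, [0.4255, -0.3544, 0.1686])]
```

View pics/m3.png

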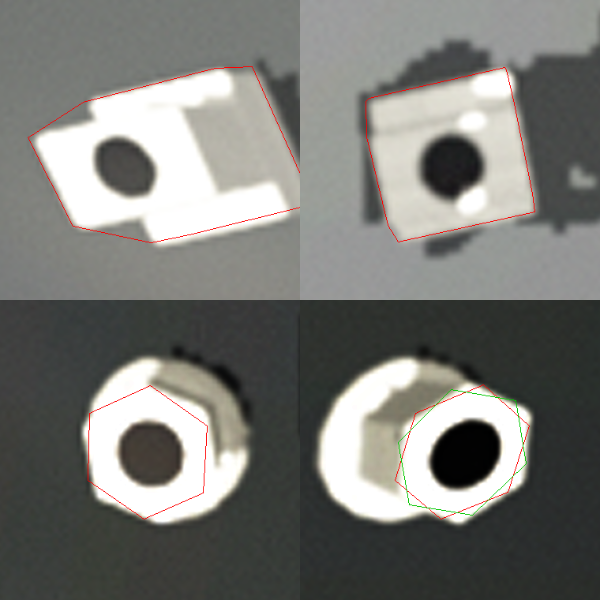

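T-nut b now fits at 0.96, overlaid tightly in the top right crop. The actual hexagon corners at (530,412) and (462,522) lie between the two hypotheses, so I fit it in the oblique view (w1), where the hexagon stands clear of the flange.

```bash
cat > look3.py <<'E'
exec(open("look2.py").read().split("for j,y")[0])
for j,y in((1,-.12),(0,.13)):
    cam,im=view(j,y)
    for th in(160,175,190):
        r=fit(cam,(im.max(2)>th)&(np.arange(420)[:,None]<250),"flange",(.4419,.0751),[.2,.4,.6,.8,1.]); print(j,th,[(round(float(s),3),p[:2].round(4).tolist(),round(p[2]%(np.pi/3),3)) for s,p in r[:3]])
        if j==1: D["fl"]=r[0][1]
pickle.dump(D,open("D.pkl","wb"))
q=movej
for n,p in D.items():
    if "_all" not in n: print(n,p.round(3))
E
python3 look3.py
```

```text
1 160 [(0.958, [0.4423, 0.0754], np.float64(0.737)), (0.958, [0.4423, 0.0754], np.float64(0.737)), (0.958, [0.4423, 0.0754], np.float64(0.736))]
1 175 [(0.967, [0.4423, 0.0755], np.float64(0.755)), (0.967, [0.4423, 0.0755], np.float64(0.755)), (0.967, [0.4423, 0.0755], np.float64(0.755))]
1 190 [(0.971, [0.4422, 0.0758], np.float64(0.658)), (0.971, [0.4422, 0.0758], np.float64(0.658)), (0.971, [0.4422, 0.0758], np.float64(0.658))]
0 160 [(0.948, [0.4419, 0.075], np.float64(0.666)), (0.948, [0.4419, 0.075], np.float64(0.665)), (0.948, [0.4419, 0.075], np.float64(0.666))]
0 175 [(0.97, [0.442, 0.0748], np.float64(0.638)), (0.97, [0.442, 0.0748], np.float64(0.638)), (0.97, [0.442, 0.0748], np.float64(0.638))]
0 190 [(0.967, [0.4421, 0.0749], np.float64(0.64)), (0.967, [0.4421, 0.0749], np.float64(0.64)), (0.967, [0.4421, 0.0749], np.float64(0.64))]
bt [ 0.648 -0.218  0.023]
bf [ 0.635 -0.07  -0.06 ]
bs [ 0.644  0.073 -0.042]
bk [0.643 0.226 0.017]
strap [0.429 0.196 3.884]
fl [0.442 0.076 0.658]
step [ 0.447 -0.056  3.488]
ta [ 0.431 -0.193  0.596]
tb [ 0.426 -0.354  1.784]
```

```bash
cat > pp.py <<'E'
from h import *
import pickle,itertools
D=pickle.load(open("D.pkl","rb"))
SPEC={# pick key: bin, jaw yaw rel. part (options), TCP z, place (x,y) in bin, grasp shift along part x
"ta":("bt",[0],.004,(-17,0),0),"tb":("bt",[0],.004,(-63,0),0),
"fl":("bf",[0,np.pi/3,-np.pi/3],.008,(-38,0),0),"strap":("bs",[np.pi/2],.002,(-38,0),0),"step":("bk",[np.pi/2],.005,(-38,0),.005)}
def run(n):
    bn,opts,z,(bx,by),sh=SPEC[n]; p=D[n]; B=D[bn]; best=None
    rot=lambda v,t:np.array([v[0]*np.cos(t)-v[1]*np.sin(t),v[0]*np.sin(t)+v[1]*np.cos(t)])
    pick=p[:2]+rot((sh,0),p[2])
    for o,k,m in itertools.product(opts,(0,1),(0,1)):
        phi=p[2]+o+k*np.pi; phj=B[2]+np.pi/2+m*np.pi
        yaw=p[2]+phj-phi                                  # part yaw in bin
        tgt=B[:2]+rot((bx/1000,by/1000),B[2])+rot((sh,0),yaw)
        qs=[inverse_kinematics([*xy,zz],ori(f)) for xy,f,zz in((pick,phi,.13),(pick,phi,z),(tgt,phj,.13),(tgt,phj,z+.003))]
        if any(q is None for q in qs): continue
        c=max(abs(q[5]) for q in qs)+.3*abs(qs[0][5]-qs[2][5])
        if best is None or c<best[0]: best=(c,phi,phj,tgt)
    c,phi,phj,tgt=best
    set_gripper(.055,60); reach([*pick,.10],ori(phi)); servo_line([*pick,z],vel=.12)
    set_gripper(0,60); w=get_obs()["gripper_width"]; servo_line([*pick,.11],vel=.15)
    w2=get_obs()["gripper_width"]; print(n,"width",round(w,4),round(w2,4))
    if w2<.015: print("NO GRASP"); return
    reach([*tgt,.13],ori(phj)); servo_line([*tgt,z+.009],vel=.12); sleep(.15)
    f0=get_obs()["contact_force"][2]
    for d in np.arange(.0055,.0014,-.0005):
        servo_line([*tgt,z+d],vel=.02); f=get_obs()["contact_force"][2]-f0
        if abs(f)>3: break
    print(" set down at dz",round(d,4),"force",round(f,1))
    set_gripper(w2+.014); servo_line([*tgt,.13],vel=.15)
    o=get_obs(); print(" t",round(o["t"],1))
E
python3 - <<'E'
from pp import *
run("ta")
cam=wristcam(); cv2.imwrite("pics/p1.png",np.hstack([capture(c)[:,:,::-1] for c in("side",)]))
E
```

```text
ta width 0.0 -0.0003
NO GRASP
```

View pics/p1.png

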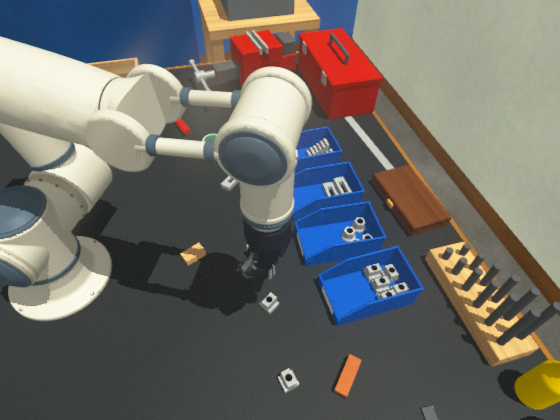

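```bash
python3 - <<'E'
from h import *
o=get_obs(); print(o["t"],o["tcp_pos"],R.from_quat(o["tcp_rot"]).as_matrix().round(2).tolist(),o["q"],o["contact_force"])
c=fixedcam("side"); print(proj(c,o["tcp_pos"]),proj(c,[.4312,-.1932,.11]),proj(c,[.4312,-.1932,.02]))
capture("side"); print(spot_point("side","t_nut_a"))
im=capture("wrist"); cv2.imwrite("pics/p2.png",im[:,:,::-1])
E
```

```text
9.3167 [ 0.43047667 -0.19279799  0.10831492] [[0.56, -0.0, 0.83], [-0.83, 0.0, 0.56], [-0.0, -1.0, -0.0]] [-4.93245213e-01 -2.53804121e-01  1.73325402e+00  2.30544965e-05
  1.66490025e+00 -1.08896065e+00] [-0.35177107 -0.22651192 -0.02646846]
[[267.85268744 280.09344731]] [[268.25948839 279.74186322]] [[268.68229964 301.41616284]]
[{'at': [0.4255, -0.3541, -0.004], 'conf': 0.82}, {'at': [0.4299, -0.19, -0.0001], 'conf': 0.63}]
```

View pics/p2.png

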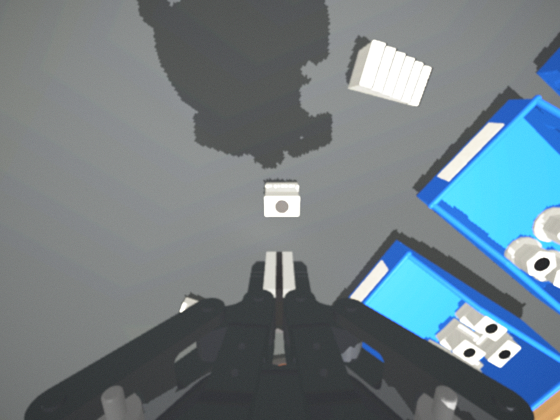

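The wrist picture shows the jaws shut at column 280 and the nut untouched and aligned with them at (282,205), so they closed on nothing. I retry the descent with logging.

```bash
python3 - <<'E'
from pp import *
def s(m): o=get_obs(); print(m,round(o["t"],2),o["tcp_pos"].round(4) if hasattr(o["tcp_pos"],"round") else o["tcp_pos"],round(o["gripper_width"],4),np.round(o["contact_force"],1))
s(0); set_gripper(.055,60); s("open")
p=D["ta"][:2]; servo_line([*p,.03],vel=.15); s("mid"); servo_line([*p,.004],vel=.08); s("down")
c=capture("side"); cv2.imwrite("pics/p3.png",cv2.resize(c[200:350,180:380,::-1],None,fx=4,fy=4))
E
```

```text
0 9.47 [ 0.4306 -0.1929  0.1087] -0.0002 [ 0.4 -0.  -0.1]
open 10.03 [ 0.4312 -0.1932  0.1101] 0.0547 [-0.  -0.3 -0.5]
mid 10.72 [ 0.4316 -0.1934  0.0308] 0.0551 [-0.4 -0.3 -0. ]
down 11.19 [ 0.4308 -0.1929  0.0033] 0.0551 [ 0.4 -0.1  0.1]
```

View pics/p3.png

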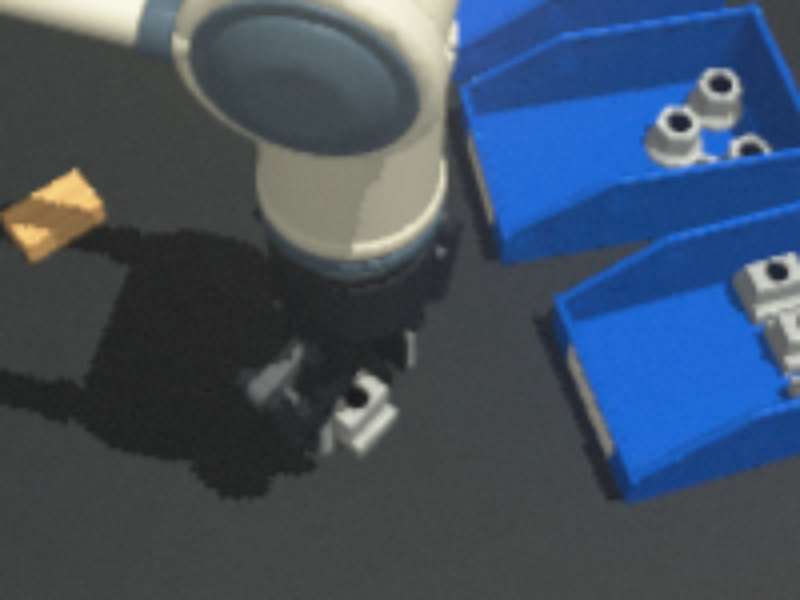

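The fingers straddle the nut, with tips near (325,450) and (410,370) in the crop and the nut between them at (365,410). I close and watch.

```bash
python3 - <<'E'
from pp import *
for w in(.040,.03,.022):
    set_gripper(w,60); o=get_obs(); print(w,round(o["gripper_width"],4),np.round(o["contact_force"],1),np.round(o["tcp_pos"],4))
c=capture("side"); d=capture("wrist"); cv2.imwrite("pics/p4.png",np.hstack([cv2.resize(c[220:345,200:325,::-1],(400,400)),cv2.resize(d[120:320,180:380,::-1],(400,400))]))
E
```

```text
0.04 0.0398 [ 0.4 -0.1  0.3] [ 0.4314 -0.1933  0.0044]
0.03 0.0299 [1.  0.9 1.1] [ 0.4314 -0.1932  0.0043]
0.022 0.0222 [1.2 1.7 4.7] [ 0.4318 -0.1933  0.0048]
```

View pics/p4.png

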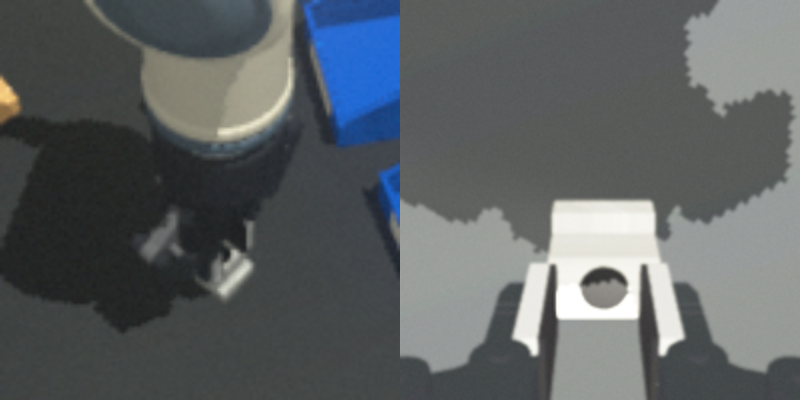

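The jaws reach 22 mm at reported TCP z = 4.5 mm with a 4.7 N upward force, and the wrist crop shows their tips over the nut's top edges. The real fingertips must therefore end about 23 mm above the reported TCP. I measure this by touching the bench beside the nut.

```bash
python3 - <<'E'
from pp import *
p=D["ta"][:2]
servo_line([*p,.015],vel=.1); set_gripper(.046,60); servo_line([*p,-.008],vel=.08); sleep(.2); f0=np.array(get_obs()["contact_force"]); print("f0",f0.round(1))
for z in np.arange(-.010,-.030,-.0015):
    try: servo_line([*p,z],vel=.03)
    except Unreachable as e: print("unreach",z,e); break
    o=get_obs(); f=np.array(o["contact_force"])-f0; print(round(z,4),np.round(o["tcp_pos"][2],4),f.round(1))
    if abs(f[2])>4: break
print(o["t"])
E
```

```text
f0 [ 0.4 -0.9  0.9]
-0.01 -0.01 [-0.9  0.3 -1. ]
-0.0115 -0.0116 [-0.1  1.7 -0.6]
-0.013 -0.0131 [-1.   1.1 -0.4]
-0.0145 -0.0146 [-0.3  0.8 -0.5]
-0.016 -0.0161 [-0.4  0.8 -1. ]
-0.0175 -0.0177 [ 0.   1.  -0.7]
-0.019 -0.0191 [-1.1  1.3 -0.7]
-0.0205 -0.0207 [-1.4  1.  -1. ]
-0.022 -0.0221 [-0.8  0.6 -1.1]
-0.0235 -0.0236 [-0.5  0.7 -1.3]
-0.025 -0.0252 [ 0.2  0.8 -0.2]
-0.0265 -0.0256 [-2.3  1.7  4.2]
16.4083
```

At 46 mm opening the bench contact comes at reported z ≈ -25.5 mm, so the tips sit about 25 mm behind the reported TCP (about 23 mm at a 30 mm grip). I grip with that correction, lift, and measure the gripper's body height in the side view before going into a bin.

```bash
python3 - <<'E'
from pp import *
p=D["ta"][:2]
servo_line([*p,-.021],vel=.05); set_gripper(0,60); o=get_obs(); print(o["gripper_width"],np.round(o["contact_force"],1))
servo_line([*p,.10],vel=.15); o=get_obs(); print(o["gripper_width"],o["t"],np.round(o["contact_force"],1))
c=capture("side").astype(float)/255; cam=fixedcam("side"); t=np.array(o["tcp_pos"])
s=5; im=(255*c[:,:,::-1]**.45).astype(np.uint8); im=cv2.resize(im,None,fx=s,fy=s,interpolation=cv2.INTER_CUBIC)
for k in(0,25,50,75,100,125):
    u=proj(cam,t+[0,0,k/1000])[0]*s; q=(int(u[0]),int(u[1])); cv2.circle(im,q,4,(0,0,255),-1); cv2.putText(im,str(k),(q[0]+8,q[1]+5),0,.6,(0,0,255),2)
u=proj(cam,t)[0]*s; u=u.astype(int); cv2.imwrite("pics/p5.png",im[u[1]-380:u[1]+120,u[0]-300:u[0]+300])
d=capture("wrist"); cv2.imwrite("pics/p6.png",cv2.resize(d[180:420,:,::-1],None,fx=1.4,fy=1.4))
E
```

```text
0.029114042600352694 [0.1 0.4 1.9]
0.029080752890703707 17.9083 [-0.5 -1.  -2.2]
```

View pics/p5.png

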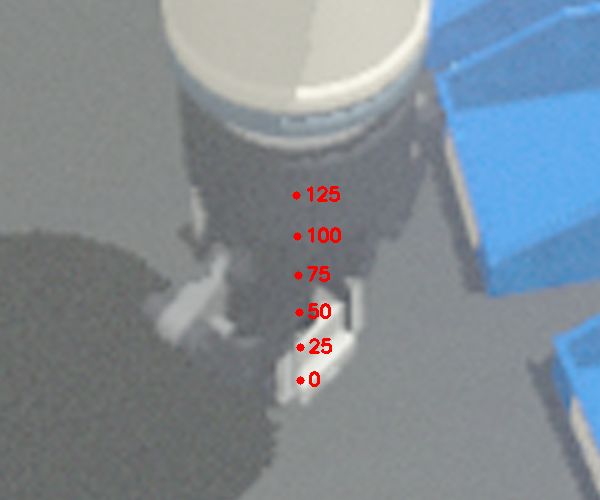

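View pics/p6.png

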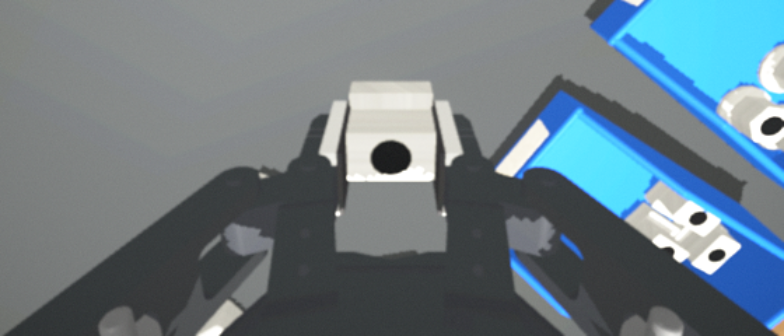

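T-nut a is held level at 29.1 mm width. The gripper's body starts about 50 mm above the real tips, at the 75 mark in the side crop. The elbows come out near ±48 mm at 30 mm or more above the tips, so jaws across the bin could foul the 65 mm side walls. I'll place with the jaws along the bin's x and hold the parts higher, re-gripping this nut first.

```bash
python3 - <<'E'
s=open("pp.py").read()
import re
a=s.index("SPEC={"); b=s.index("def run")
s=s[:a]+'''SPEC={# part: bin, jaw yaw rel. part, reported TCP z (tips ~23 mm higher), place (x,y) mm in bin, grasp shift along part x
"ta":("bt",[0],-.007,(-38,20),0),"tb":("bt",[0],-.007,(-38,-20),0),
"fl":("bf",[0,np.pi/3,-np.pi/3],-.0125,(-38,0),0),"strap":("bs",[np.pi/2],-.0195,(-38,0),0),"step":("bk",[np.pi/2],-.0095,(-42,0),.008)}
'''+s[b:]
s=s.replace("B[2]+np.pi/2+m","B[2]+m").replace("set_gripper(.055,60)","set_gripper(.048,60)").replace("np.arange(.0055,.0014,-.0005)","np.arange(.005,.0019,-.0005)").replace("w2+.014","w2+.010").replace("reach([*pick,.10]","reach([*pick,.06]").replace("servo_line([*pick,.11]","servo_line([*pick,.09]").replace(",.13]",",.10]").replace(",.13)",",.10)")
open("pp.py","w").write(s)
E
python3 - <<'E'
from pp import *
p=D["ta"][:2]; servo_line([*p,-.0205],vel=.2); set_gripper(.046); servo_line([*p,.04],vel=.2)
run("ta")
cv2.imwrite("pics/p7.png",np.hstack([cv2.resize(capture("side")[220:345,300:450,::-1],(450,375)),capture("wrist")[:375,200:,::-1][:,:350]]))
E
```

```text
ta width 0.0278 0.028
 set down at dz 0.004 force 5.7
 t 25.6
```

View pics/p7.png

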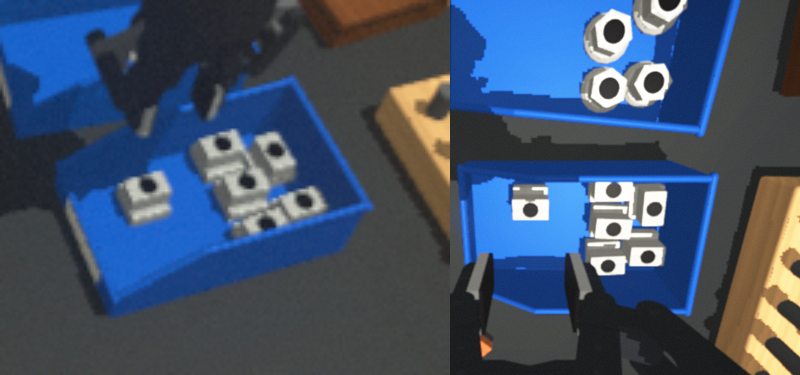

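T-nut a stands base down on clear floor, in front of the five stock nuts: (145,195) in the left crop, (530,205) in the right. I continue with T-nut b and the flange nut.

```bash
python3 - <<'E'
from pp import *
run("tb"); cv2.imwrite("pics/p8.png",capture("wrist")[:,:,::-1])
run("fl")
cv2.imwrite("pics/p9.png",np.hstack([cv2.resize(capture("side")[185:335,280:430,::-1],(400,400)),cv2.resize(capture("wrist")[40:400,120:480,::-1],(400,400))]))
E
```

```text
tb width 0.0282 0.0279
 set down at dz 0.004 force 6.4
 t 32.8
fl width 0.0222 0.0221
 set down at dz 0.004 force 4.8
 t 40.4
```

View pics/p9.png

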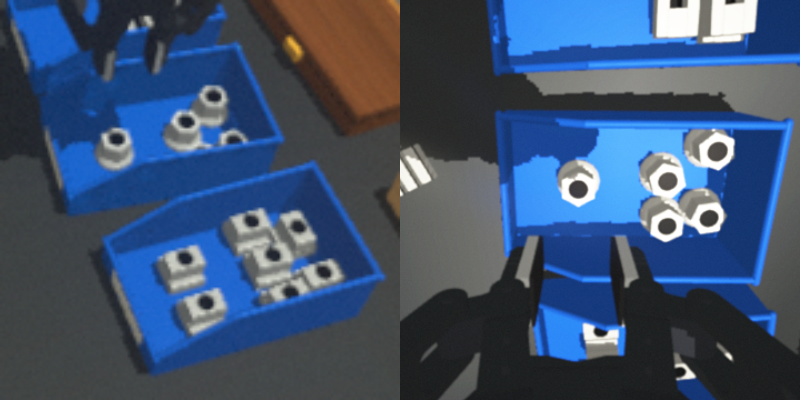

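Both T-nuts stand upright at (180,265) and (203,308) in the left crop. The flange nut stands on its flange at (115,150), in front of its stock. Next come the strap and the step block.

```bash
python3 - <<'E'
from pp import *
run("strap"); cv2.imwrite("pics/p10.png",capture("wrist")[:,:,::-1])
run("step")
T=D["bt"]; reach([.42,.1,.25],ori(np.pi/2)); sleep(.2)
cv2.imwrite("pics/p11.png",np.vstack([cv2.resize(capture("top")[120:230,110:410,::-1],(750,275)),cv2.resize(capture("side")[110:330,230:440,::-1],(315,330)).copy() if 0 else cv2.resize(capture("side")[110:240,100:400,::-1],(750,325))]))
print(get_obs()["t"])
E
```

```text
strap width 0.0257 0.0259
 set down at dz 0.004 force 5.7
 t 48.2
step width 0.0286 0.028
 set down at dz 0.004 force 6.4
 t 55.6
57.3833
```

View pics/p11.png

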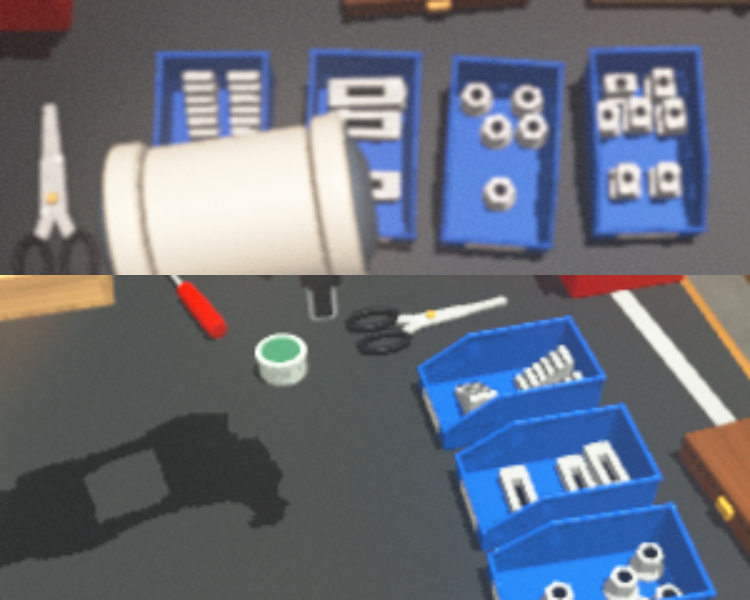

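The side crop shows the strap at (517,490) and the step block at (475,397) in their bins. The arm hides part of the top view, so I move it aside for one last clear look.

```bash
python3 - <<'E'
from h import *
reach([.40,-.30,.25],ori(np.pi/2)); sleep(.2)
t=capture("top"); s=capture("side")
cv2.imwrite("pics/p12.png",np.hstack([cv2.resize(t[130:230,110:285,::-1],(450,257)),cv2.resize(s[120:218,265:375,::-1],(288,257))]))
for n in("strap","step_block","shears"): print(n,[(np.round(d["at"],3).tolist(),round(d["conf"],2)) for d in spot_point("top",n)])
print(get_obs()["t"])
E
```

```text
strap [([0.626, -0.067, -0.001], 0.73), ([0.606, 0.075, 0.004], 0.6)]
step_block [([0.6, 0.226, 0.003], 0.53)]
shears [([0.593, 0.396, -0.001], 0.58)]
59.3167
```

View pics/p12.png

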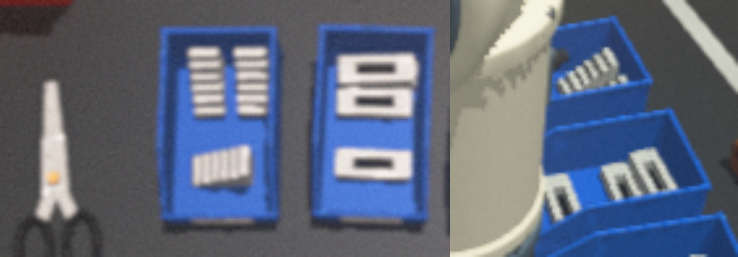

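The step block (222,165) and the strap (373,163) lie flat on clear floor in front of their stock, and the shears are where they were. I hand the job in.

```bash
python3 -c "
from plant import *
sign_off()"
```

```text
the job is handed in; nothing more can be done
```

All five loose parts are in the bins of their own kind, and I handed the job in at about 59 s of the 104 s allowed. I placed them in the order listed: the two T-nuts, the flange nut, the strap clamp, then the step block. Each was lowered slowly until it touched the floor at about 5–6 N, then released.

- **Last checks:** The final pictures show every part on the clear floor in front of its stock, and none looks tilted. The networks found the strap and step block within a few millimetres of where I aimed. The shears read within about 5 mm of their first position, which is within measuring error. The arm was clear of everything at hand-in.
- **First grasp missed:** My first attempt on T-nut a closed on nothing. The fingertips turned out to end about 23–25 mm behind the reported TCP, unlike the description. I measured the difference by touching the bench lightly (about 4 N) and corrected for it.
- **Disagreements:**
  - The gripper read 1–2 mm narrower than the parts' nominal widths while holding them.
  - One network report placed a "strap" at the flange-nut bin. The pictures show that is wrong.

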